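# Lock the stop stud in the T-slot rail

## Robot

A 6-joint arm with a two-finger parallel gripper is mounted at the origin on the work surface. World frame = base frame: x ahead of the robot, y to its left, z up, the work surface at z = 0. Lengths are in m, angles in rad, forces in N, time in s.
With the tool pointing down it reaches from about 0.325 to 0.9 m from the base axis. Payload 6.1 kg.
Tool frame: the origin (TCP) lies where the fingers leave the gripper's body, on its centre line; the fingertips stand 70 mm ahead of it and the grasp point (between the pads) lies 51 mm ahead of it (ctrl.grip_depth is the distance from the TCP to the grasp point, in m); z points along the fingers, y is the line along which they close (so a half turn about z gives the same grasp; the last joint's range is limited). The gripper opens to 87 mm and grips with 3 to 60 N. Pads are 19 mm wide; open, the fingers measure 117 mm over their backs; the gripper's body (75 mm by 190 mm) begins 51 mm behind the grasp point.
Start: joints at [1.033, 0.22, 1.526, -0, 1.395, -0.126], TCP at [0.25, 0.573, 0.292] pointing down, gripper open.
Joint ranges: [-2.98, 2.98], [-0.91, 2.08], [0.09, 2.57], [-1.24, 4.39], [0.2, 2.65], [-2.68, 2.68]. Speed limits (rad/s): [2.57, 2.57, 3.01, 3.14, 3.14, 3.14].

## Interface

Orientations are given as a 3x3 rotation matrix whose columns are the frame's x, y, z axes.
In Python, from cell import ctrl gives the robot as it stands.
- The arm moves only by the tool carry_out, never from a script. Its argument "increments" is a list of rows, each an object with "travel": the shift along the tool's x, y, z in mm, a list of three; "turn": the turn, a rotation vector about the tool's x, y, z in degrees, a list of three. In form: [{"travel": [x, y, z], "turn": [ax, ay, az]}, ...]. A call has 1 to 12 rows; each row is the pose to reach, as a shift and turn from the pose commanded when the call began, along the tool's axes at that moment; what a row does not reach only later rows make up. A row lasts 1/8 s, in which the tool goes at most 62.5 mm and 10.7 degrees, less where a joint would pass 70% of its speed; a pose out of reach is approached as far as the arm can. A call with a gripper value outside its range is refused whole. "claw" is the finger opening in mm, from 0 to 87, set as the call begins (left out, the last holds). The fingers move at their own pace and stop on an object; "squeeze" is the grip in N (left out, the last holds). Time passes only in rows, so rows that repeat a pose let the fingers close. It gives the time, the measured TCP pose, the force, the opening and the grip force at its end, in the units of the state.
- ctrl.observe(): the state, without advancing time (a new reading comes with each control period).
- ctrl.capture(name): name is "side" or "top" or "wrist"; returns the picture (480x640x3 uint8, red, green, blue); there is no depth.
- ctrl.get_calibration(name): a dict with "fx", "fy", "cx", "cy" (pixels), "rvec" (rotation vector, rad) and "tvec" (3), from world to camera coordinates, as OpenCV has them. Camera axes: x right, y down, z forward; pixel columns grow to the right and rows downward; lengths in m; the calibration is good to about 2 mm. A picture is of the moment at which its call begins: read the wrist's pose just before it. get_calibration takes no time and is no camera call; for the wrist camera it gives the pose at the moment of the call.
- ctrl.hand_in(): hands the job in; it is judged then, once.
Trained networks look in the newest picture that a camera, given by its name, has taken for a name from the list of things; names that differ only in an ending like _2 or _b are one class to them, and where a whole thing is asked for, a point or a joint stands for the part that bears it (a point fixed in the world has none). Each returns a list of dicts, best first, with "score" (0 to 1); they miss things now and then, are a little off and sometimes report something else, mostly with a low value. They report only what shows in the picture. A call takes as long as a camera call. They do not tell look-alikes from the thing itself.
- ctrl.masks_of(thing, camera): "mask" (480x640 bool, what is visible of it) and "rect" ([left, top, width, height] in pixels, round what is visible of it).
- ctrl.pinpoint(thing, camera): "at" ([column, row] in pixels: a listed point, or the origin of a listed thing).
The state is a dict: "time_s": time; "qpos": joint angles; "dq": joint speeds; "joint_efforts": joint torques, N m; "tool_pos": TCP position; "orientation": TCP orientation; "force": force on the tool from outside, world axes, zero at the start; "moment": the same for the moment, N m; "grip_width": finger opening in m; "finger_force": force on a finger pad.
Only numpy, scipy, OpenCV 4.12 (cv2) and the standard library are available. Lean on these libraries where they do the work, as an engineer would, in place of code of your own. Each camera call takes 0.05 s, during which the arm holds its last target. There are 200 camera calls.

## Task

Pick out the clamp stud with the straight bar handle and lower its head into the wide opening of the aluminium T-slot rail, slide it lengthwise along the slot right up to the closed end beside the plywood panel, then turn it a quarter turn so that its head locks crosswise under the lips. Let go and leave it standing upright with its flange resting on the rail; leave the other two studs standing where they are.

Things in the scene. Friction and masses are not known exactly. Their poses are not given: they have to be found in the camera images.
- stud: Steel clamp stud, 0.2 kg, 74 mm tall, standing on its head. Origin: centre of underside, z up. Oblong head 48 (x) by 24 (y) mm, z 0-10; round neck 10 mm across, z 10-22; round flange 52 mm across, z 22-28; dark straight bar handle 50 (x) by 14 (y) mm, z 28-74, along the head's length (so it shows how the head lies): grip it across its 14 mm. The same after half a turn.
- rail: Fixed T-slot rail 80 mm wide, top z 30. Origin: on the table under the stud's axis when at the closed end; x: along slot to closed end, z up. Opening 64 (x) by 34 mm, centre x -120; lead-ins to x -78; then slot 20 mm wide, end x +5. Lips z 22-30; channel 60 mm wide, floor z 5. Stud's origin is at z 8 with flange on the lips: head clears floor by 3, lips by 4. Panel from x 31, top z 36; fence z 45 at x 170.
- star_stud: Bystander stud with a round five-lobed star knob (52 mm across) and a round foot, 72 mm tall, loose; origin at the centre of its underside. Leave it standing.
- hex_stud: Bystander stud with a hexagon nut near the top of a bare 14 mm shank and a 50 mm square foot, 70 mm tall, loose; origin at the centre of its underside. Leave it standing.
Not all that is in view belongs to the job. Leave any orange or yellow look-alike of the stud alone.

How it is judged:
On the way, in this order (a step that is already met when the one before it is completed fails the run):
1. the stud's head is down in the opening, lengthwise (z of stud in the frame of rail below 0.0122 m and angle between the x axis of stud and the x axis of rail, either way round below 0.35 rad and x of stud in the frame of rail between -0.135 and -0.1 m and y of stud in the frame of rail between -0.015 and 0.015 m), for 0.1 s.
2. the stud has been slid, head in the channel and still lengthwise, to the closed end of the slot (z of stud in the frame of rail below 0.0122 m and angle between the x axis of stud and the x axis of rail, either way round below 0.35 rad and horizontal distance between stud and rail below 0.015 m), for 0.1 s.
At the end, for the whole second after the job is handed in: The stud stands upright (within 7 degrees) and at rest in the rail, its axis within 15 mm of the closed-end position, its flange down on the rail (within 2.5 mm) and its head and bar crosswise to the slot within 15 degrees (horizontal distance between stud and rail below 0.015 m and z of stud in the frame of rail between 0.004 and 0.0105 m and angle between the x axis of stud and the y axis of rail, either way round below 0.27 rad and angle between stud's own z axis and vertical below 0.12 rad and linear speed of stud below 0.02 m/s and angular speed of stud below 0.2 rad/s); the robot touches nothing.
It fails at once if another stud is moved more than 40 mm or tipped over (distance of any of star_stud, hex_stud from where it was at the start of the episode above 0.04 m or angle between any of star_stud, hex_stud's own z axis and vertical above 0.5 rad).
It also fails if it takes over 48 s, if anything falls off the work surface, if the arm or the gripper's body presses on something with over 40 N, if the wrist force passes 120 N, or if a joint passes its speed limit or range.

## Working session

There is one attempt and no reset: what is moved stays moved. The work goes in short steps, Python scripts to look and compute and a tool call to move; the robot and the scene stay as the last step left them, time stands still between calls to the robot, and variables do not carry over. Pictures are saved under pics/ and viewed, at most 10 in all, crops included, and the job is handed in when it is done.

Besides the shell and the picture viewer there is one more tool, called as name(argument=value, ...), one argument or row to a line, values as JSON. carry_out: Moves the arm, as the interface text tells. Its arguments: {"type":"object","properties":{"increments":{"type":"array"},"claw":{"type":"number"},"squeeze":{"type":"number"}},"required":["increments"]}

```bash
mkdir -p pics; cat > h.py <<'E'
import numpy as np, cv2
from cell import ctrl
def cal(n):
    c=ctrl.get_calibration(n); K=np.array([[c['fx'],0,c['cx']],[0,c['fy'],c['cy']],[0,0,1.]])
    R=cv2.Rodrigues(np.array(c['rvec'],float))[0]; return K,R,np.array(c['tvec'],float)
def ray(c,uv,z):
    K,R,t=c; d=R.T@np.linalg.solve(K,[uv[0],uv[1],1.]); o=-R.T@t
    return o+d*(z-o[2])/d[2]
def proj(c,P):
    K,R,t=c; p=K@(R@np.asarray(P,float)+t); return p[:2]/p[2]
def snap(n,f):
    c=cal(n); im=ctrl.capture(n); cv2.imwrite('pics/'+f,im[:,:,::-1]); return c,im
E
python3 - <<'E'
from h import *
s=ctrl.observe(); print(s['tool_pos'],np.round(s['orientation'],3),s['time_s'])
ims=[]
for n in('top','side'):
    c,im=snap(n,n+'0.png')
    for th,z in(('stud',0.0),('rail',0.0),('star_stud',0),('hex_stud',0)):
        for r in ctrl.pinpoint(th,n)[:4]: print(n,th,round(r['score'],2),np.round(r['at']),np.round(ray(c,r['at'],z),3))
    for r in ctrl.masks_of('stud',n)[:3]: print(n,'mask',r['score'],r['rect'])
    for r in ctrl.masks_of('rail',n)[:3]: print(n,'railmask',r['score'],r['rect'])
E
```

```text
[0.24992138 0.57232357 0.29116193] [[-0.916  0.4   -0.001]
 [ 0.4    0.916 -0.002]
 [ 0.    -0.002 -1.   ]] 0.0
top stud 0.93 [436. 227.] [ 0.541 -0.351  0.   ]
top stud 0.91 [449. 283.] [ 0.408 -0.381  0.   ]
top stud 0.79 [405. 260.] [ 0.46  -0.277  0.   ]
top stud 0.72 [445. 327.] [ 0.308 -0.371  0.   ]
top rail 0.62 [197. 213.] [0.555 0.214 0.   ]
top star_stud 0.69 [380. 203.] [ 0.594 -0.219  0.   ]
top hex_stud 0.64 [333. 256.] [ 0.463 -0.109  0.   ]
top mask 0.81 [438.0, 314.2, 30.8, 25.9]
top mask 0.75 [437.9, 273.0, 25.2, 21.2]
top mask 0.69 [396.2, 245.9, 25.5, 21.8]
top railmask 0.63 [102.4, 169.4, 171.0, 118.6]
top railmask 0.23 [393.5, 245.1, 27.3, 23.4]
side stud 0.93 [342. 338.] [ 0.47  -0.279  0.   ]
side stud 0.88 [242. 410.] [ 0.309 -0.384  0.   ]
side stud 0.73 [404. 377.] [ 0.546 -0.364  0.   ]
side stud 0.66 [310. 396.] [ 0.404 -0.376  0.   ]
side rail 0.91 [336. 183.] [0.547 0.201 0.   ]
side rail 0.69 [408. 309.] [ 0.594 -0.232  0.   ]
side star_stud 0.59 [410. 307.] [ 0.598 -0.228  0.   ]
side hex_stud 0.71 [321. 273.] [ 0.46  -0.121  0.   ]
side mask 0.97 [223.2, 365.5, 35.9, 57.7]
side mask 0.9 [291.5, 351.5, 35.6, 63.1]
side mask 0.61 [386.7, 326.7, 33.6, 61.8]
side railmask 0.67 [264.5, 130.8, 133.6, 90.2]
```

View pics/top0.png

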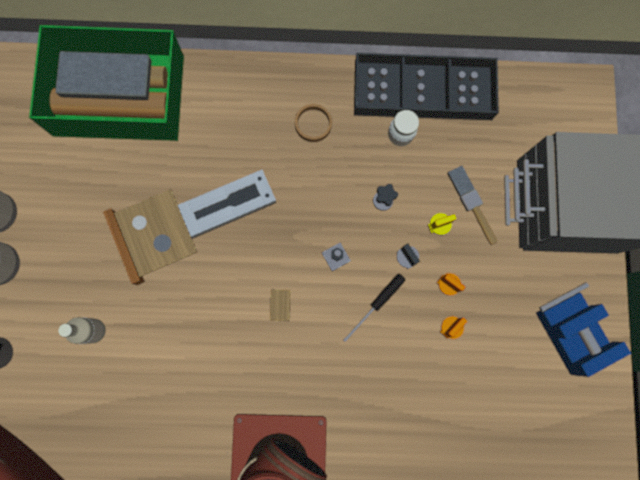

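View pics/side0.png

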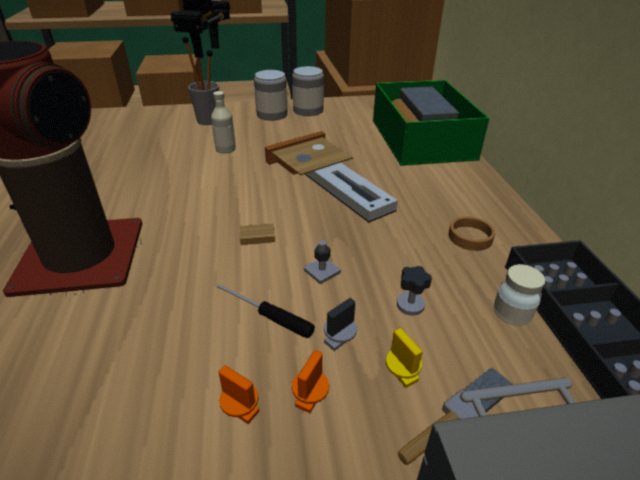

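The grey stud with the dark bar is at about (408,256) in the top picture and (341,322) in the side one. The orange and yellow ones are look-alikes. In the top picture the rail's opening is at about (245,193) and its closed end at about (197,213), by the panel. Next I work out rough yaws and the wrist camera geometry.

```bash
python3 - <<'E'
from h import *
s=ctrl.observe(); R=np.array(s['orientation']);p=np.array(s['tool_pos'])
K,Rc,t=cal('wrist'); o=-Rc.T@t
print('cam in tool',R.T@(o-p),'cam axes in tool',np.round(R.T@Rc.T,3),K[0,0])
c=cal('top'); 
for n,uv,z in(('open end',(265,185),.03),('open c',(245,193),.03),('closed',(197,213),.03),('stud top a',(402,252),.074),('stud top b',(416,246),.074)): print(n,ray(c,uv,z))
im=cv2.imread('pics/top0.png'); g=im.max(2)
# dark slot
m=np.zeros_like(g);m[170:235,185:270]=(g[170:235,185:270]<90); n,l,st,ce=cv2.connectedComponentsWithStats(m); k=1+st[1:,4].argmax()
ys,xs=np.where(l==k); P=np.array([ray(c,q,.03)[:2] for q in zip(xs,ys)]); print(cv2.minAreaRect(P.astype(np.float32)*1000),P.mean(0),len(xs))
m=np.zeros_like(g);m[235:275,390:425]=(g[235:275,390:425]<70); n,l,st,ce=cv2.connectedComponentsWithStats(m); k=1+st[1:,4].argmax()
ys,xs=np.where(l==k); P=np.array([ray(c,q,.074)[:2] for q in zip(xs,ys)]); print(cv2.minAreaRect(P.astype(np.float32)*1000),P.mean(0),len(xs))
E
```

```text
cam in tool [ 0.06986392  0.0002838  -0.09344271] cam axes in tool [[ 0.001 -0.965 -0.26 ]
 [ 1.     0.001  0.001]
 [-0.001 -0.26   0.965]] 348.554624996748
open end [0.62060522 0.05442029 0.03      ]
open c [0.59993982 0.09981763 0.03      ]
closed [0.54898464 0.20751465 0.03      ]
stud top a [ 0.46672152 -0.25802401  0.074     ]
stud top b [ 0.48115952 -0.28910361  0.074     ]
((576.5509643554688, 142.41534423828125), (29.407794952392578, 152.50721740722656), 25.853792190551758) [0.58165581 0.13186058] 604
((461.0452880859375, -274.23065185546875), (45.080562591552734, 18.667221069335938), 35.54217529296875) [ 0.46035326 -0.27248382] 129
```

carry_out(
  increments=[
    {"travel":[-60,-33,5],"turn":[0,0,8]},
    {"travel":[-120,-66,10],"turn":[0,0,16]},
    {"travel":[-170,-95,15],"turn":[0,0,24]},
    {"travel":[-220,-122,20],"turn":[0,0,32]},
    {"travel":[-270,-150,25],"turn":[0,0,40]},
    {"travel":[-320,-178,30],"turn":[0,0,40.5]},
    {"travel":[-370,-206,35],"turn":[0,0,40.5]},
    {"travel":[-420,-234,40],"turn":[0,0,40.5]},
    {"travel":[-468,-261,40],"turn":[0,0,40.5]},
    {"travel":[-468,-261,40],"turn":[0,0,40.5]},
    {"travel":[-468,-261,40],"turn":[0,0,40.5]},
  ],
  claw=40,
  squeeze=30,
)

```text
time_s: 2.08
tool_pos: [0.5743, 0.1463, 0.2521]
orientation: [[-0.436, 0.9, -0.001], [0.9, 0.436, 0.0], [0.001, -0.0, -1.0]]
force: [0.2, 1.1, -0.2]
grip_width: 0.0399
finger_force: 0.0
```

```bash
python3 - <<'E'
from h import *
s=ctrl.observe(); print(s['tool_pos'],np.round(s['orientation'],3),s['time_s'],s['qpos'],s['force'])
c,im=snap('wrist','w1.png')
for r in ctrl.pinpoint('rail','wrist')[:3]: print(r, ray(c,r['at'],0))
E
```

```text
[0.57432739 0.14634056 0.25207537] [[-0.436  0.9   -0.001]
 [ 0.9    0.436  0.   ]
 [ 0.001 -0.    -1.   ]] 2.075 [ 1.16252418e-01  1.75200399e-01  1.65544071e+00  5.15989616e-04
  1.31157294e+00 -3.35258484e-01] [ 0.171367    1.07234292 -0.17805633]
{'at': [319.4, 141.7], 'score': 0.83} [0.54357    0.20987661 0.        ]
```

View pics/w1.png

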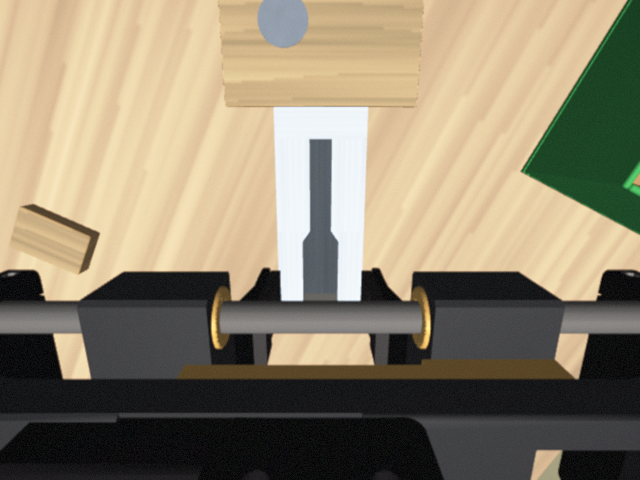

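The wrist view shows the rail from above. The slot end is at (320,139), the panel edge at row 106, and the lead-ins start at row 233 and widen to row 243.

```bash
python3 - <<'E'
from h import *
c=cal('wrist'); im=cv2.imread('pics/w1.png'); g=cv2.cvtColor(im,6).astype(float)
# subpixel edges of slot and rail at rows
L=[]
for r in range(115,260,8):
    row=g[r]; d=np.diff(row)
    def e(a,b,sg): 
        w=np.clip(sg*d[a:b],10,None)-10; return (w*(np.arange(a,b)+.5)).sum()/max(w.sum(),1e-6)
    a,b=e(262,295,1),e(352,385,-1)
    row_=[r,a,b]
    if r>145 and r<228: row_+=[e(300,318,-1),e(322,342,1)]
    L.append(row_)
mid=[];
for q in L:
    for i in(1,3):
        if len(q)>i+1:
            A,B=ray(c,(q[i],q[0]),.03),ray(c,(q[i+1],q[0]),.03); 
            mid.append((*((A+B)/2)[:2],np.linalg.norm(A-B)))
mid=np.array(mid); print(np.round(mid,4)[::3])
vx,vy,x0,y0=cv2.fitLine(mid[:,:2].astype(np.float32),cv2.DIST_HUBER,0,.001,.001).ravel()
if vy<0: vx,vy=-vx,-vy
u=np.array([vx,vy]); print('yaw',np.degrees(np.arctan2(vy,vx)))
col=g[:,316:325].mean(1); d=np.diff(col)
re=130+np.argmin(d[130:150])+.5; print('end row',re, 'edges',np.where(abs(d[90:150])>12)[0]+90)
E=ray(c,(320,re),.03)[:2]; p0=np.array([x0,y0]); O=p0+u*((E-p0)@u-.005); print('origin',O)
for n,uv,z in(('panel',(320,106),.036),('panel.03',(320,106),.03),('lead L',(308,232),.03),('lead L2',(302,243),.03)):
    P=ray(c,uv,z)[:2]-O; print(n,P@u,P@np.array([-u[1],u[0]]))
s=ctrl.observe(); print('TCP rel',(np.array(s['tool_pos'])[:2]-O)@u,(np.array(s['tool_pos'])[:2]-O)@np.array([-u[1],u[0]]))
E
```

```text
[[0.5343 0.2311 0.0811]
 [0.5428 0.2132 0.0807]
 [0.5488 0.2009 0.0811]
 [0.5518 0.1947 0.0194]
 [0.5579 0.1819 0.0811]
 [0.561  0.1755 0.0195]
 [0.5674 0.1624 0.0809]
 [0.5707 0.1557 0.0192]
 [0.5774 0.1421 0.081 ]
 [0.5839 0.128  0.0806]]
yaw 115.80287
end row 138.5 edges [106 107 137 138 139]
origin [0.54485602 0.20904373]
panel 0.031128449849035462 0.0003426319709785034
panel.03 0.03169112416040437 0.000349299190976081
lead L -0.07927013815982255 0.011180262493498412
lead L2 -0.09000368238189117 0.01689672151700969
TCP rel -0.06822241347846197 0.0007272205325534971
```

carry_out(
  increments=[
    {"travel":[-50,-36,0],"turn":[0,0,0]},
    {"travel":[-100,-72,0],"turn":[0,0,0]},
    {"travel":[-150,-108,0],"turn":[0,0,0]},
    {"travel":[-200,-144,0],"turn":[0,0,0]},
    {"travel":[-250,-180,0],"turn":[0,0,0]},
    {"travel":[-300,-216,0],"turn":[0,0,0]},
    {"travel":[-350,-252,0],"turn":[0,0,0]},
    {"travel":[-393,-283,0],"turn":[0,0,0]},
    {"travel":[-393,-283,0],"turn":[0,0,0]},
    {"travel":[-393,-283,0],"turn":[0,0,0]},
  ],
)

```text
time_s: 3.42
tool_pos: [0.4921, -0.3295, 0.2521]
orientation: [[-0.438, 0.899, -0.0], [0.899, 0.438, 0.001], [0.001, 0.0, -1.0]]
force: [-0.3, -0.6, 0.0]
grip_width: 0.0398
finger_force: 0.0
```

```bash
python3 - <<'E'
from h import *
s=ctrl.observe(); print(s['tool_pos'],np.round(s['orientation'],3),s['time_s'],s['qpos'],s['force'])
c,im=snap('wrist','w2.png')
for th in('stud','star_stud','hex_stud'):
    for r in ctrl.pinpoint(th,'wrist')[:4]: print(th,r, ray(c,r['at'],0))
E
```

```text
[ 0.49205061 -0.32945594  0.25208783] [[-0.438  0.899 -0.   ]
 [ 0.899  0.438  0.001]
 [ 0.001  0.    -1.   ]] 3.425 [-7.23421860e-01  1.74060952e-01  1.65671407e+00  6.53821140e-04
  1.31158177e+00 -1.17671230e+00] [-0.28044408 -0.56020379  0.03891299]
stud {'at': [349.8, 256.8], 'score': 0.95} [ 0.54063076 -0.35627126  0.        ]
stud {'at': [127.8, 178.0], 'score': 0.61} [ 0.30723047 -0.37939037  0.        ]
stud {'at': [220.6, 217.4], 'score': 0.57} [ 0.40385415 -0.37625088  0.        ]
stud {'at': [315.3, 160.9], 'score': 0.55} [ 0.46564369 -0.28382347  0.        ]
star_stud {'at': [466.6, 165.3], 'score': 0.95} [ 0.5999431  -0.22298787  0.        ]
```

View pics/w2.png

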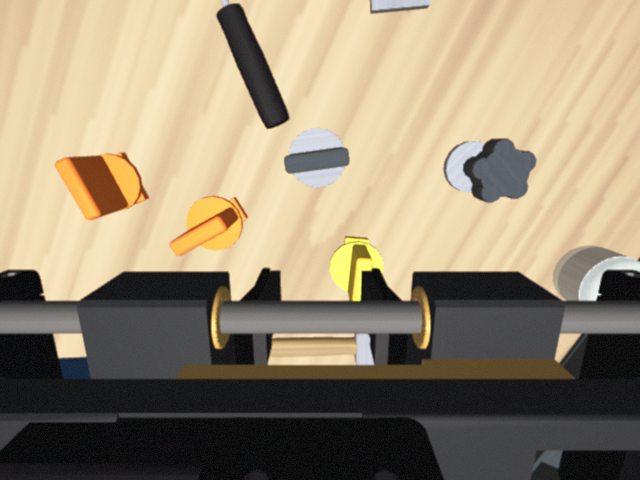

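The stud's flange is at about (317,157). Its bar runs almost along the image columns from (285,163) to (349,156). The star stud is at (490,170).

```bash
python3 - <<'E'
from h import *
c=cal('wrist'); im=cv2.imread('pics/w2.png'); g=im.max(2)
def comp(m,x0,y0,x1,y1):
    z=np.zeros(g.shape,np.uint8); z[y0:y1,x0:x1]=m[y0:y1,x0:x1]; n,l,st,ce=cv2.connectedComponentsWithStats(z); k=1+st[1:,4].argmax(); ys,xs=np.where(l==k); return xs,ys
xs,ys=comp(g<125,275,135,360,185); print(len(xs),xs.min(),xs.max(),ys.min(),ys.max())
for z in(.074,.051):
    P=np.array([ray(c,q,z)[:2] for q in zip(xs,ys)]); (ctr,sz,a)=cv2.minAreaRect((P*1000).astype(np.float32)); 
    w,v=np.linalg.eigh(np.cov(P.T)); print(z,ctr,sz,a,'pca',np.degrees(np.arctan2(v[1,1],v[0,1])))
hsv=cv2.cvtColor(im,cv2.COLOR_BGR2HSV)
xs,ys=comp((hsv[...,1]<60),270,120,365,195)
h=cv2.convexHull(np.c_[xs,ys].astype(np.float32)); P=np.array([ray(c,q[0],.028)[:2] for q in h]); print('flange',cv2.minEnclosingCircle((P*1000).astype(np.float32)),cv2.fitEllipse((P*1000).astype(np.float32)))
s=ctrl.observe(); T=np.array(s['orientation']);print(s['time_s'])
E
```

```text
1147 285 348 147 172
0.074 (465.47613525390625, -278.82958984375) (48.356224060058594, 13.825028419494629) 33.984012603759766 pca -145.9942715977429
0.051 (465.7469482421875, -279.94482421875) (52.448699951171875, 14.99504280090332) 33.98399353027344 pca -145.9942715977429
flange ((464.198486328125, -278.6162414550781), 29.267860412597656) ((464.59771728515625, -279.0943603515625), (54.20560836791992, 56.03496170043945), 111.78003692626953)
3.625
```

carry_out(
  increments=[
    {"travel":[20,0,10],"turn":[0,0,10.5]},
    {"travel":[40,-1,20],"turn":[0,0,21]},
    {"travel":[57,-2,30],"turn":[0,0,31.5]},
    {"travel":[57,-2,40],"turn":[0,0,42]},
    {"travel":[57,-2,50],"turn":[0,0,52.5]},
    {"travel":[57,-2,60],"turn":[0,0,63]},
    {"travel":[57,-2,70],"turn":[0,0,73]},
    {"travel":[57,-2,70],"turn":[0,0,82]},
    {"travel":[57,-2,80],"turn":[0,0,82]},
    {"travel":[57,-2,110],"turn":[0,0,82]},
    {"travel":[57,-2,137],"turn":[0,0,82]},
    {"travel":[57,-2,147],"turn":[0,0,82]},
  ],
)

```text
time_s: 5.12
tool_pos: [0.4641, -0.2792, 0.1031]
orientation: [[0.828, 0.561, -0.003], [0.561, -0.828, 0.002], [-0.001, -0.003, -1.0]]
force: [0.0, -0.8, -0.1]
grip_width: 0.0401
finger_force: 0.0
```

carry_out(
  increments=[
    {"travel":[0,0,0],"turn":[0,0,0]},
    {"travel":[0,0,0],"turn":[0,0,0]},
    {"travel":[0,0,0],"turn":[0,0,0]},
    {"travel":[0,0,0],"turn":[0,0,0]},
    {"travel":[0,0,0],"turn":[0,0,0]},
  ],
  claw=0,
  squeeze=35,
)

```text
time_s: 5.75
tool_pos: [0.4655, -0.2809, 0.1062]
orientation: [[0.83, 0.558, 0.001], [0.558, -0.83, -0.001], [0.0, 0.001, -1.0]]
force: [-0.7, 0.8, 6.3]
grip_width: 0.0138
finger_force: 35.0
```

```bash
python3 - <<'E'
from h import *
s=ctrl.observe(); print(s)
c,im=snap('wrist','w3.png')
E
```

```text
{'time_s': 5.75, 'qpos': array([-6.88010096e-01,  2.41586701e-01,  1.88059975e+00,  8.53899680e-05,
        1.01791959e+00,  2.90912511e-01]), 'dq': array([-1.18079080e-03, -4.14980208e-05, -2.54782493e-03, -3.26948292e-04,
        2.79043058e-03,  7.69200549e-05]), 'joint_efforts': array([-2.93891877e-01, -4.10692048e+01, -3.04357553e+01, -4.19882848e-02,
       -4.63687526e-01,  1.99788599e-03]), 'tool_pos': array([ 0.46550132, -0.28086854,  0.10622649]), 'orientation': array([[ 8.29921447e-01,  5.57878988e-01,  1.19456763e-03],
       [ 5.57880046e-01, -8.29921120e-01, -8.87862357e-04],
       [ 4.96077156e-04,  1.40328146e-03, -9.99998892e-01]]), 'force': array([-0.74291708,  0.8098411 ,  6.31035094]), 'moment': array([ 0.17220335,  0.27553337, -0.01997104]), 'finger_force': 34.99992116474459, 'grip_width': 0.013843447405948037}
```

View pics/w3.png

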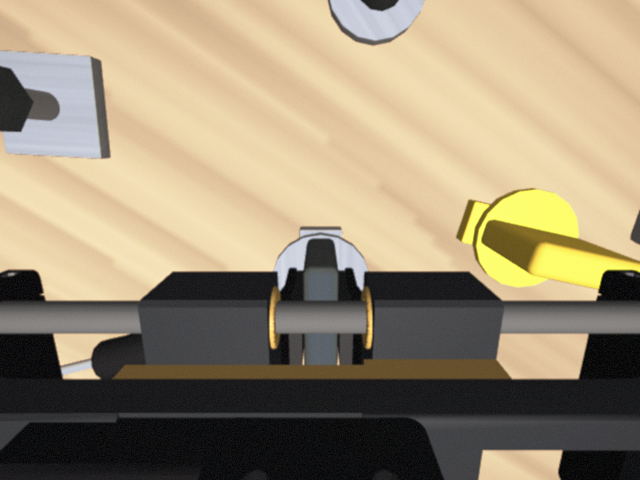

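Grasp is good: opening is 13.8 mm and the finger force is 35 N. I lift high and carry it over the opening while turning into the rail's direction.

carry_out(
  increments=[
    {"travel":[0,0,-30],"turn":[0,0,0]},
    {"travel":[0,0,-75],"turn":[0,0,0]},
    {"travel":[15,-11,-100],"turn":[0,0,-5]},
    {"travel":[55,-42,-100],"turn":[0,0,-15]},
    {"travel":[100,-75,-100],"turn":[0,0,-25]},
    {"travel":[145,-109,-100],"turn":[0,0,-35]},
    {"travel":[190,-143,-100],"turn":[0,0,-45]},
    {"travel":[235,-177,-100],"turn":[0,0,-55]},
    {"travel":[275,-207,-100],"turn":[0,0,-65]},
    {"travel":[305,-230,-100],"turn":[0,0,-74]},
    {"travel":[322,-243,-100],"turn":[0,0,-82]},
    {"travel":[322,-243,-100],"turn":[0,0,-82]},
  ],
)

```text
time_s: 7.3
tool_pos: [0.5964, 0.1022, 0.2043]
orientation: [[-0.439, 0.899, -0.001], [0.899, 0.439, 0.0], [0.001, -0.001, -1.0]]
force: [0.1, -0.8, -2.8]
grip_width: 0.0138
finger_force: 35.0
```

```bash
python3 - <<'E'
from h import *
s=ctrl.observe(); 
c,im=snap('wrist','w4.png'); s=ctrl.observe(); print(s['time_s'],s['tool_pos'],s['force'],s['grip_width'],s['qpos'])
O=np.array([.54486,.20904]);a=np.radians(115.8);u=np.array([np.cos(a),np.sin(a)]);v=np.array([-u[1],u[0]])
d=np.array(s['tool_pos'])[:2]-O; T=np.array(s['orientation']); print('TCP rail',d@u,d@v,'yawerr',np.degrees(np.arctan2(T[1,0],T[0,0]))-115.8)
print(T[:,2])
E
```

```text
7.35 [0.59618962 0.10111447 0.20436611] [-0.96239589 -0.41389954 -3.00375858] 0.013684480154597004 [ 3.78539535e-02  2.48985755e-01  1.66307067e+00 -4.69043030e-04
  1.23106372e+00 -4.13478182e-01]
TCP rail -0.11950763140415982 0.0007595238486374958 yawerr 0.06839184993287972
[-1.50962763e-03 -4.99724016e-04 -9.99998736e-01]
```

View pics/w4.png

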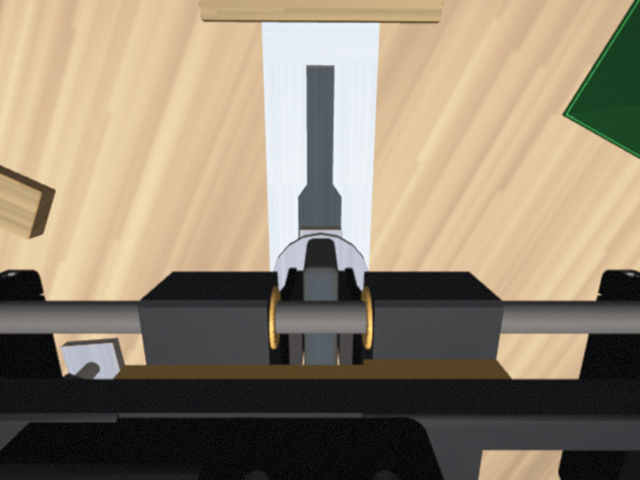

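The stud hangs over the opening. Its flange is centred at column 320 with the far edge at row 234, the slot is centred at column 320 too, and the slot end is at row 66.

```bash
python3 - <<'E'
from h import *
c=cal('wrist'); s=ctrl.observe(); p=np.array(s['tool_pos']); T=np.array(s['orientation'])
O=np.array([.54486,.20904]);a=np.radians(115.8);u=np.array([np.cos(a),np.sin(a)]);v=np.array([-u[1],u[0]])
q=ray(c,(320,234),p[2]-.0782)-p; print('flange edge tool', T.T@q,'(expect 0.026)')
q=ray(c,(320,241),p[2]-.0322)-p; print('bar end tool', T.T@q,'(expect 0.025)')
im=cv2.imread('pics/w4.png'); g=cv2.cvtColor(im,6).astype(float)
for r in(90,130,170):
    d=np.diff(g[r]); A=300+d[300:315].argmin()+.5; B=328+d[328:342].argmax()+.5
    m=ray(c,((A+B)/2,r),.03)[:2]-O; print(r,A,B,m@u,m@v)
d=np.diff(g[:,316:325].mean(1)); re=55+d[55:80].argmin()+.5; m=ray(c,(320,re),.03)[:2]-O; print('end',re,m@u)
E
```

```text
flange edge tool [0.02497526 0.00084783 0.07820398] (expect 0.026)
bar end tool [0.03441492 0.00087039 0.03220586] (expect 0.025)
90 306.5 333.5 -0.013383847187396717 0.0004040479620507981
130 306.5 333.5 -0.04077622155472384 0.00035949559694881204
170 306.5 332.5 -0.06977917152085798 0.0006909501248851532
end 64.5 0.003298980157526728
```

carry_out(
  increments=[
    {"travel":[0,0,25],"turn":[0,0,0]},
    {"travel":[0,0,50],"turn":[0,0,0]},
    {"travel":[0,0,62],"turn":[0,0,0]},
    {"travel":[0,0,70],"turn":[0,0,0]},
    {"travel":[0,0,78],"turn":[0,0,0]},
    {"travel":[0,0,84],"turn":[0,0,0]},
    {"travel":[0,0,88],"turn":[0,0,0]},
    {"travel":[0,0,88],"turn":[0,0,0]},
    {"travel":[0,0,88],"turn":[0,0,0]},
  ],
)

```text
time_s: 8.48
tool_pos: [0.5969, 0.1008, 0.1176]
orientation: [[-0.437, 0.899, 0.001], [0.899, 0.437, -0.0], [-0.0, 0.001, -1.0]]
force: [-0.1, -0.6, -2.3]
grip_width: 0.0139
finger_force: 35.0
```

```bash
cat >> h.py <<'E'
def rep():
    s=ctrl.observe(); O=np.array([.54486,.20904]);a=np.radians(115.8);u=np.array([np.cos(a),np.sin(a)]);v=np.array([-u[1],u[0]])
    p=np.array(s['tool_pos']);d=p[:2]-O; T=np.array(s['orientation']); print('t',s['time_s'],'TCP rail mm',np.round([d@u*1e3,d@v*1e3,p[2]*1e3],1),'stud z',round((p[2]-.1062)*1e3,1),'yawerr',round(np.degrees(np.arctan2(T[1,0],T[0,0]))-115.8,2))
    print('F',np.round(s['force'],1),'M',np.round(s['moment'],2),'w',s['grip_width'],s['finger_force'])
E
python3 - <<'E'
from h import *
rep(); c,im=snap('side','s5.png')
x=cv2.resize(im[90:240,250:420],None,fx=4,fy=4,interpolation=cv2.INTER_CUBIC); cv2.imwrite('pics/s5c.png',x[:,:,::-1])
E
```

```text
t 8.475 TCP rail mm [-120.1    0.2  117.6] stud z 11.4 yawerr 0.11
F [-0.1 -0.6 -2.3] M [-0.1   0.06  0.02] w 0.013893404453599342 34.99573852488538
```

View pics/s5c.png

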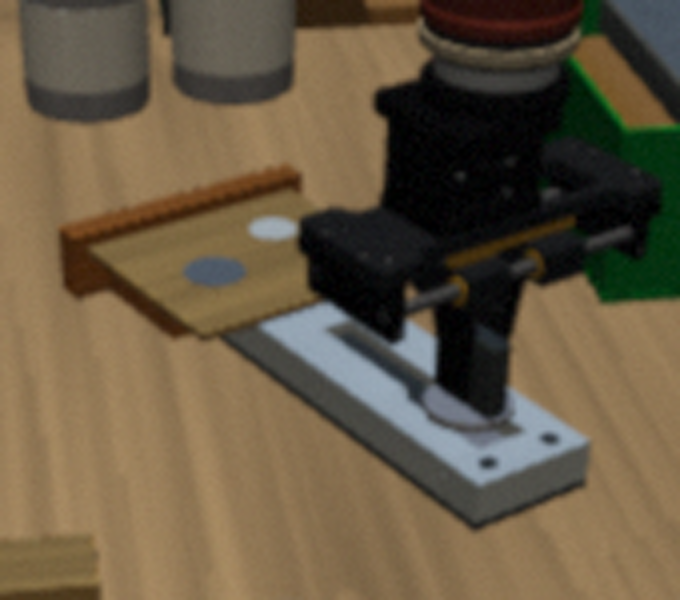

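The head is in the opening with the flange just above the lips. I lower about 2 mm more, hold there, then slide.

carry_out(
  increments=[
    {"travel":[0,0,1],"turn":[0,0,0]},
    {"travel":[0,0,2],"turn":[0,0,0]},
    {"travel":[0,0,2],"turn":[0,0,0]},
    {"travel":[0,0,2],"turn":[0,0,0]},
  ],
)

```text
time_s: 9.02
tool_pos: [0.5967, 0.1008, 0.1152]
orientation: [[-0.437, 0.9, -0.0], [0.9, 0.437, -0.0], [0.0, -0.0, -1.0]]
force: [0.2, 0.2, -2.1]
grip_width: 0.014
finger_force: 35.0
```

```bash
python3 -c "
from h import *
rep()"
```

```text
t 9.025 TCP rail mm [-120.     0.5  115.2] stud z 9.0 yawerr 0.1
F [ 0.2  0.2 -2.1] M [0.01 0.   0.04] w 0.014006242035824639 34.99560362077318
```

carry_out(
  increments=[
    {"travel":[12,0,0],"turn":[0,0,0]},
    {"travel":[26,0,0],"turn":[0,0,0]},
    {"travel":[40,0,0],"turn":[0,0,0]},
    {"travel":[54,0,0],"turn":[0,0,0]},
    {"travel":[68,0,0],"turn":[0,0,0]},
    {"travel":[82,0,0],"turn":[0,0,0]},
    {"travel":[95,0,0],"turn":[0,0,0]},
    {"travel":[105,0,0],"turn":[0,0,0]},
    {"travel":[112,0,0],"turn":[0,0,0]},
    {"travel":[116,0,0],"turn":[0,0,0]},
    {"travel":[116,0,0],"turn":[0,0,0]},
    {"travel":[116,0,0],"turn":[0,0,0]},
  ],
)

```text
time_s: 10.52
tool_pos: [0.5462, 0.2049, 0.1153]
orientation: [[-0.437, 0.9, 0.0], [0.9, 0.437, -0.0], [-0.0, 0.0, -1.0]]
force: [0.3, 0.3, -2.2]
grip_width: 0.0137
finger_force: 35.0
```

```bash
python3 -c "
from h import *
rep()"
```

```text
t 10.525 TCP rail mm [ -4.3   0.6 115.3] stud z 9.1 yawerr 0.09
F [ 0.3  0.3 -2.2] M [-0.03  0.   -0.01] w 0.013713820391627343 34.99566900158243
```

carry_out(
  increments=[
    {"travel":[2,0,0],"turn":[0,0,0]},
    {"travel":[2,0,0],"turn":[0,0,9]},
    {"travel":[2,0,0],"turn":[0,0,18]},
    {"travel":[2,0,0],"turn":[0,0,27]},
    {"travel":[2,0,0],"turn":[0,0,36]},
    {"travel":[2,0,0],"turn":[0,0,45]},
    {"travel":[2,0,0],"turn":[0,0,54]},
    {"travel":[2,0,0],"turn":[0,0,63]},
    {"travel":[2,0,0],"turn":[0,0,72]},
    {"travel":[2,0,0],"turn":[0,0,81]},
    {"travel":[2,0,0],"turn":[0,0,90]},
    {"travel":[2,0,0],"turn":[0,0,90]},
  ],
)

```text
time_s: 12.02
tool_pos: [0.5452, 0.2068, 0.1152]
orientation: [[0.899, 0.438, -0.0], [0.438, -0.899, -0.0], [-0.0, -0.0, -1.0]]
force: [0.1, 0.0, -2.1]
grip_width: 0.0133
finger_force: 35.0
```

```bash
python3 -c "
from h import *
rep(); c,im=snap('wrist','w6.png')"
```

```text
t 12.025 TCP rail mm [ -2.1   0.7 115.2] stud z 9.0 yawerr -89.83
F [ 0.1  0.  -2.1] M [-0.04  0.17  0.02] w 0.013343394688872651 34.996784589020535
```

View pics/w6.png

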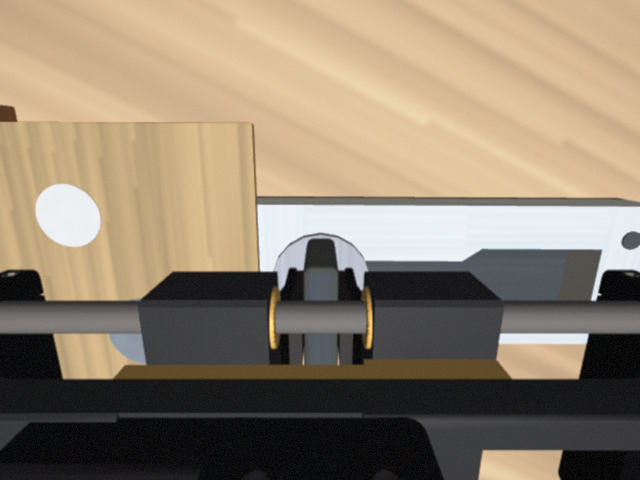

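The bar is now crosswise, with the flange beside the panel at about (320,260). I lower until the flange takes the weight.

carry_out(
  increments=[
    {"travel":[0,0,0.5],"turn":[0,0,0]},
    {"travel":[0,0,1],"turn":[0,0,0]},
    {"travel":[0,0,1.3],"turn":[0,0,0]},
    {"travel":[0,0,1.3],"turn":[0,0,0]},
  ],
)

```text
time_s: 12.58
tool_pos: [0.5451, 0.2069, 0.1143]
orientation: [[0.899, 0.437, -0.0], [0.437, -0.899, -0.0], [-0.0, 0.0, -1.0]]
force: [-2.4, -0.8, 2.0]
grip_width: 0.0135
finger_force: 35.0
```

```bash
python3 -c "
from h import *
rep()"
```

```text
t 12.575 TCP rail mm [ -2.    0.7 114.3] stud z 8.1 yawerr -89.87
F [-2.4 -0.8  2. ] M [-0.2   0.51  0.05] w 0.013543615168587105 35.00372713890101
```

Contact: the force turned to +2 N at z 8.1. I release, let it settle, and lift straight up.

carry_out(
  increments=[
    {"travel":[0,0,0],"turn":[0,0,0]},
    {"travel":[0,0,0],"turn":[0,0,0]},
    {"travel":[0,0,0],"turn":[0,0,0]},
    {"travel":[0,0,0],"turn":[0,0,0]},
    {"travel":[0,0,-15],"turn":[0,0,0]},
    {"travel":[0,0,-40],"turn":[0,0,0]},
    {"travel":[0,0,-80],"turn":[0,0,0]},
    {"travel":[-30,0,-120],"turn":[0,0,0]},
    {"travel":[-60,0,-140],"turn":[0,0,0]},
    {"travel":[-60,0,-140],"turn":[0,0,0]},
    {"travel":[-60,0,-140],"turn":[0,0,0]},
  ],
  claw=40,
)

```text
time_s: 13.95
tool_pos: [0.4915, 0.1808, 0.2544]
orientation: [[0.9, 0.437, 0.001], [0.437, -0.9, 0.0], [0.001, 0.0, -1.0]]
force: [-0.5, -0.7, 0.7]
grip_width: 0.0401
finger_force: 0.0
```

```bash
python3 - <<'E'
from h import *
rep(); c,im=snap('wrist','w7.png')
O=np.array([.54486,.20904])
for r in ctrl.pinpoint('stud','wrist')[:2]: print(r, ray(c,r['at'],.008)[:2]-O)
E
```

```text
t 13.95 TCP rail mm [ -2.2  60.3 254.4] stud z 148.2 yawerr -89.9
F [-0.5 -0.7  0.7] M [-0.1   0.17  0.07] w 0.040066972456238456 0.0
{'at': [318.7, 159.0], 'score': 0.73} [-0.00291783 -0.00266658]
```

View pics/w7.png

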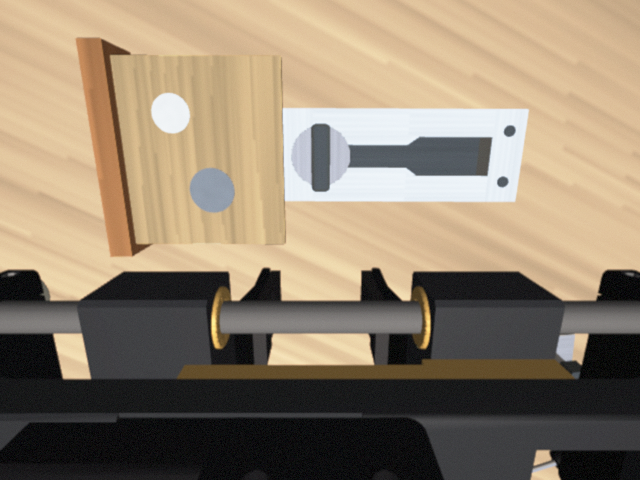

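The stud stands at the closed end, at (320,157), with its bar crosswise to the slot. The gripper is clear of it.

```bash
python3 -c "
from h import *
print(ctrl.hand_in())"
```

```text
the job is handed in; nothing more can be done
None
```

The stud with the bar handle stands upright at the closed end of the slot, flange down on the rail and bar crosswise, about 4 mm from the target position by the last wrist picture; I didn't touch the other two studs, and I handed the job in after about 14 s of the 48 s (no verdict was shown).

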